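Clear the slugs out of the work channel with the scraper block

ROBOT

A 6-joint arm with a two-finger parallel gripper is mounted at the origin on the work surface. World frame = base frame: x ahead of the robot, y to its left, z up, the work surface at z = 0. Lengths are in m, angles in degrees, forces in N, time in s.
With the tool pointing down it reaches from about 0.3 to 0.775 m from the base axis. Payload 14.6 kg.
Tool frame: the origin (TCP) lies midway between the tips of the shut fingers; the grasp point (between the pads) lies 19 mm behind it; z points along the fingers, y is the direction in which the jaws open and shut (so a half turn about z gives the same grasp; the last joint's range is limited). The gripper opens to 94 mm and grips with 3 to 60 N. Pads are 16 mm wide; open, the fingers measure 119 mm over their backs; the gripper's body (75 mm by 177 mm) begins 78 mm behind the grasp point.
Start: joints at [-3.816, 17.183, 87.147, -0, 75.671, -3.816], TCP at [0.55, -0, 0.205] pointing down, gripper open.
Joint ranges: [-173.82, 173.82], [-45.26, 126.66], [13.44, 144.39], [-59.66, 239.66], [0, 175.72], [-146.38, 146.38]. Speed limits (degrees/s): [127.2, 127.2, 147.25, 180, 180, 180].

INTERFACE

Orientations are given as [roll, pitch, yaw] about the fixed x, y, z axes, in that order (R = Rz(yaw) Ry(pitch) Rx(roll)).
In Python, from plant import state, read_camera, get_calibration, bot, search_frame gives the robot as it stands.
- The arm moves only by the shell command python3 -m pendant 'ROWS' [OPENING]. ROWS is JSON, a list of rows, each an object with "translation": the shift along the tool's x, y, z in cm, a list of three; "twist": the turn, a rotation vector about the tool's x, y, z in rad, a list of three. In form: [{"translation": [tx, ty, tz], "twist": [ax, ay, az]}, ...]. A call has 1 to 20 rows; each row is the pose to reach, as a shift and turn from the pose commanded when the call began, along the tool's axes at that moment; what a row does not reach only later rows make up. A row lasts 1/10 s, in which the tool goes at most 50 mm and 8.59 degrees, less where a joint would pass 70% of its speed; a pose out of reach is approached as far as the arm can. A call with a gripper value outside its range is refused whole. OPENING is the closure, from 0 (fully open) to 1 (shut), set as the call begins (- or left out, the last holds). The fingers move at their own pace and stop on an object; the grip force is fixed at half the most. Time passes only in rows, so rows that repeat a pose let the fingers close. It gives the time, the measured TCP pose, the force and the opening at its end, in the units of the state.
- state(): the state, without advancing time (a new reading comes with each control period).
- read_camera(name): name is "scene" or "side" or "wrist"; returns the picture (480x640x3 uint8, red, green, blue); there is no depth.
- get_calibration(name): a dict with "fov_y" (degrees; the focal length in pixels is half the picture's height over the tangent of half this angle, whatever the lens; pixels are square), "cx", "cy" (the principal point, pixels), "extrinsics" (4x4, takes a point from world to camera coordinates). Camera axes: x right, y up, looking along -z (the intrinsics and any distortion apply to the point x, -y, -z); pixel columns grow to the right and rows downward; lengths in m; the calibration is good to about 2 mm. A picture is of the moment at which its call begins: read the wrist's pose just before it. get_calibration takes no time and is no camera call; for the wrist camera it gives the pose at the moment of the call.
- bot.finish_job(): hands the job in, once; it reports no verdict.
Trained networks look in the newest picture that a camera, given by its name, has taken for a name from the list of things; names that differ only in an ending like _2 or _b are one class to them, and where a whole thing is asked for, a point or a joint stands for the part that bears it (a point fixed in the world has none). Each returns a list of dicts, best first, with "conf" (0 to 1); they miss things now and then, are a little off and sometimes report something else, mostly with a low value. They report only what shows in the picture. A call takes as long as a camera call. They do not tell look-alikes from the thing itself.
- search_frame(label, camera): "at" ([column, row] in pixels, amid what is visible of it).
The state is a dict: "t": time; "joint_positions": joint angles; "qd": joint speeds; "tau": joint torques, N m; "tool_pos": TCP position; "tcp_rot": TCP orientation; "force": force on the tool from outside, world axes, zero at the start; "wrist_torque": the same for the moment, N m; "finger_gap": finger opening in m.
Only numpy, scipy, OpenCV 4.12 (cv2) and the standard library are available. Lean on these libraries where they do the work, as an engineer would, in place of code of your own. Each camera call takes 0.05 s, during which the arm holds its last target.

TASK

Lift the steel-soled scraper block out of its rack, stand it upright on the rubber mat and let go so that you can take it again by its broad faces. Set it down across the channel behind the steel slugs and push all five off the open end into the catch tray, running the scraper along the bed right up to the mouth. Then stand the scraper upright on the mat again, well within its edges, and let go; leave the other things where they are.

Things in the scene. Friction and masses are not known exactly. Their poses are not given: they have to be found in the camera images.
- channel: Fixed raised steel channel, both ends open. Origin on the bench under its centre; x runs along it to the mouth over the tray. Flat bed x -130 to +130, top 45 above the bench, 72 wide between fences 10 thick that rise 44 above the bed. The slugs lie on x -35 to +115; the bed from -130 to -35 is bare. Feet 30 x 130, 35 tall, at x -90 and +70. (mm)
- tray: Fixed open steel catch tray on the bench below the mouth, 120 (x) x 140 (y), 32 tall, walls 4. Origin: centre of its underside; axes as the channel's, 182 further along x. It begins 8 behind the mouth's edge. (mm)
- scraper: Loose block, 180-290 g: wood 24 thick (x) x 58 long (y) on a steel sole 28 x 60 x 8; 44 tall in all. Origin: centre of the underside, z up. Starts upright in the rack. Grip it by the ends (58) or the broad faces (24). It goes across the channel (its y across), with 6 to spare at each end, so there it can only be held by the broad faces. (mm)
- rack: Fixed grey rack: base 60 x 54, 5 thick, on which the scraper stands between two upright cheeks 54 long (y), 7 thick, 50 tall, at x +-20.5. They cover its broad faces; its ends are free: lift it straight up by the ends. Origin: centre of the underside; axes as the scraper's at the start. (mm)
- mat: Fixed black rubber mat 120 x 120, 3 thick, flat on the bench. Origin: centre of its underside. (mm)
- slug0: Loose dark steel slug (chip) on the bed: round punched slug, 18 diameter, 8 tall, 16 g. Origin: centre of its underside as it lies at the start. (mm)
- slug1: Loose dark steel slug (chip) on the bed: square bar offcut 14 x 14, 10 tall, 15 g. Origin: centre of its underside as it lies at the start. (mm)
- slug2: Loose dark steel slug (chip) on the bed: round punched slug, 18 diameter, 8 tall, 16 g. Origin: centre of its underside as it lies at the start. (mm)
- slug3: Loose dark steel slug (chip) on the bed: square bar offcut 14 x 14, 10 tall, 15 g. Origin: centre of its underside as it lies at the start. (mm)
- slug4: Loose dark steel slug (chip) on the bed: round punched slug, 18 diameter, 8 tall, 16 g. Origin: centre of its underside as it lies at the start. (mm)
- flange: Bystander, leave it alone: short steel ring, 44 outside, 22 bore, 14 tall. (mm)
- packing: Bystander, leave it alone: plain light wood block without a steel sole, 36 x 40 x 30 tall. (mm)
- wrench: Bystander, leave it alone: steel open-ended wrench, 170 long, lying along its x. (mm)
- hammer: Bystander, leave it alone: hammer, 270 long, lying along its x. (mm)
- tube: Bystander, leave it alone: square steel tube offcut, 160 long (along its y), 40 x 40. (mm)
- jar: Bystander, leave it alone: grey closed jar, 66 diameter, 85 tall. (mm)
- can: Bystander, leave it alone: can, 66 diameter, 110 tall. (mm)
Mind the look-alikes: they are no part of the job. What is shaped like the tray but yellow is not meant.

How it is judged:
By the outcome, as a careful person would: the job done as asked, in the order asked, and still so for the second after the job is handed in, with the robot touching nothing.
It also fails if it takes over 72 s, if anything falls off the work surface, if the arm or the gripper's body presses on something with over 40 N, if the wrist force passes 120 N, or if a joint passes its speed limit or range.

## Working session

There is one attempt and no reset: what is moved stays moved. The work goes in short steps, Python scripts to look and compute and a shell command to move; the robot and the scene stay as the last step left them, time stands still between calls to the robot, and variables do not carry over. Pictures are saved under pics/ and viewed, and the job is handed in when it is done.

```bash
ls; mkdir -p pics
python3 - <<'E'
from plant import state, read_camera, get_calibration, bot, search_frame
import cv2,numpy as np
np.set_printoptions(precision=4,suppress=True)
print(state())
for n in ["scene","side","wrist"]:
    im=read_camera(n); cv2.imwrite(f"pics/{n}0.png",im[:,:,::-1])
    print(n,get_calibration(n))
E
```

```text
pics
{'t': 0.0, 'joint_positions': array([-3.8172, 17.2188, 87.1809,  0.0011, 75.6716, -3.8169]), 'qd': array([-0.0272,  0.0266, -0.0779, -0.0701,  0.0636, -0.0014]), 'tau': array([ -0.0015, -53.1806, -35.2736,   0.0708,   0.0244,  -0.    ]), 'tool_pos': array([0.5497, 0.    , 0.2049]), 'tcp_rot': array([-179.9289,   -0.0058,   89.9995]), 'force': array([ 0.6694,  0.6017, -0.1251]), 'wrist_torque': array([-0.0483, -0.0192,  0.0294]), 'finger_gap': 0.0938220663089277}
scene {'fov_y': 48.240905090047264, 'cx': 303.29830765995706, 'cy': 246.89596090280395, 'extrinsics': array([[-0.5234,  0.8519, -0.0202,  0.2387],
       [-0.6098, -0.3579,  0.7072,  0.2941],
       [ 0.5951,  0.3825,  0.7068, -1.6932],
       [ 0.    ,  0.    ,  0.    ,  1.    ]])}
side {'fov_y': 51.63680014043338, 'cx': 325.06995659841544, 'cy': 242.7784318659996, 'extrinsics': array([[ 0.999 , -0.0436, -0.0091, -0.5368],
       [ 0.039 ,  0.7575,  0.6517, -0.1033],
       [-0.0215, -0.6514,  0.7584, -1.2615],
       [ 0.    ,  0.    ,  0.    ,  1.    ]])}
wrist {'fov_y': 58.680411433608086, 'cx': 310.7253295741834, 'cy': 235.97574045309537, 'extrinsics': array([[ 1.    ,  0.0008, -0.0003, -0.55  ],
       [-0.0008,  0.9707, -0.2401,  0.0254],
       [ 0.0001,  0.2401,  0.9707, -0.39  ],
       [ 0.    ,  0.    ,  0.    ,  1.    ]])}
```

View pics/scene0.png

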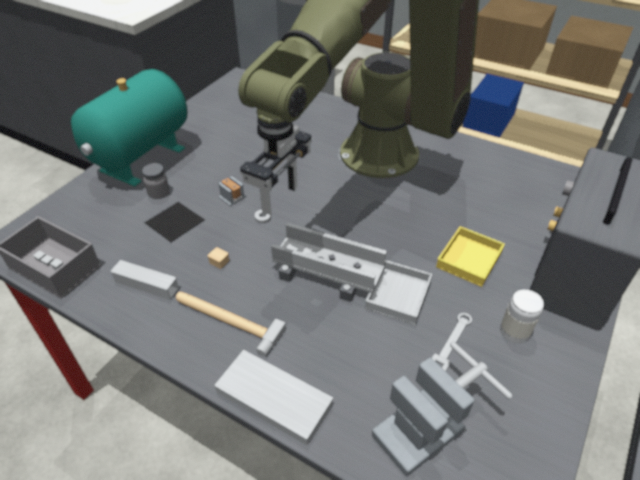

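View pics/side0.png

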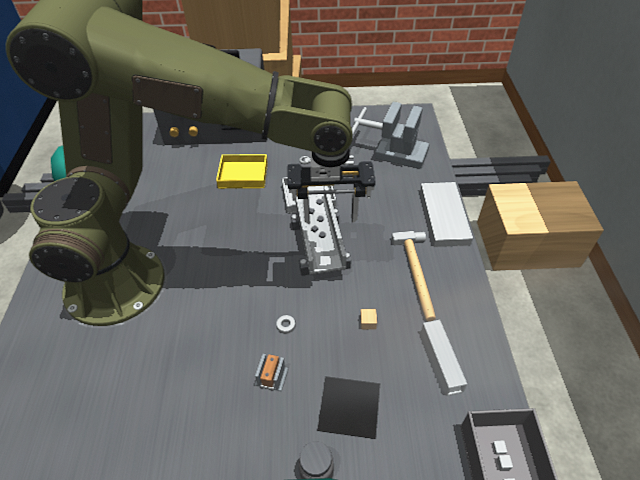

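View pics/wrist0.png

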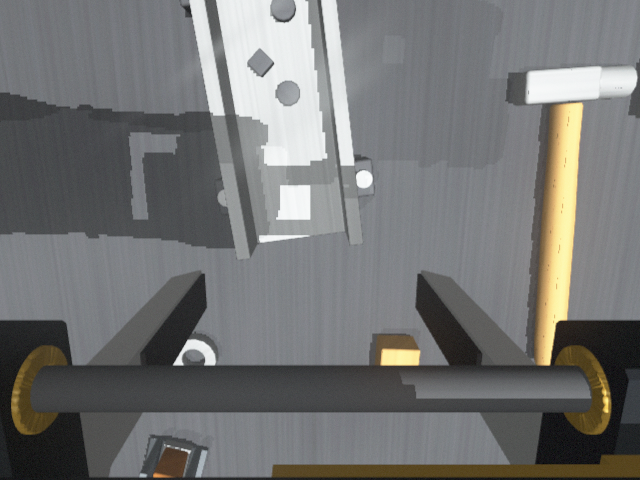

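```bash
cat > h.py <<'E'
import numpy as np,cv2
from plant import state, read_camera, get_calibration, bot, search_frame
np.set_printoptions(precision=4,suppress=True)
def K(c):
    f=240/np.tan(np.radians(c['fov_y']/2)); return f,c['cx'],c['cy']
def proj(c,P):
    P=np.atleast_2d(P); E=c['extrinsics']; q=P@E[:3,:3].T+E[:3,3]
    f,cx,cy=K(c); return np.c_[cx+f*q[:,0]/-q[:,2], cy-f*q[:,1]/-q[:,2]]
def ray(c,uv,z):
    f,cx,cy=K(c); E=c['extrinsics']; R=E[:3,:3]; o=-R.T@E[:3,3]
    d=R.T@np.array([(uv[0]-cx)/f,-(uv[1]-cy)/f,-1]); return o+d*(z-o[2])/d[2]
E
python3 - <<'E'
from h import *
for n,zz in [("scraper",.045),("rack",.02),("mat",.003),("channel",.05),("tray",.02),("flange",.007),("packing",.03),("slug0",.053),("slug1",.053)]:
    for cam in ["side","scene"]:
        c=get_calibration(cam)
        try:
            r=search_frame(n,cam)
        except Exception as e: print(e);continue
        print(n,cam,[(np.round(x['at'],1),round(x['conf'],2),ray(c,x['at'],zz)[:2]) for x in r[:5]])
c=get_calibration("side");im=cv2.imread("pics/side0.png")
a=cv2.resize(im[330:450,240:400],None,fx=5,fy=5,interpolation=cv2.INTER_CUBIC);cv2.imwrite("pics/s_rack.png",a)
a=cv2.resize(im[145:285,260:380],None,fx=4.2,fy=4.2,interpolation=cv2.INTER_CUBIC);cv2.imwrite("pics/s_ch.png",a)
im=cv2.imread("pics/scene0.png")
a=cv2.resize(im[210:330,260:440],None,fx=4.4,fy=4.4,interpolation=cv2.INTER_CUBIC);cv2.imwrite("pics/sc_ch.png",a)
print(state()['t'])
E
```

```text
scraper side [(array([272.4, 371.3]), 0.93, array([ 0.4136, -0.2833]))]
scraper scene [(array([235.2, 187.3]), 0.79, array([ 0.4076, -0.2548])), (array([154.1, 179.2]), 0.26, array([ 0.4958, -0.4811]))]
rack side [(array([276.2, 372.9]), 0.96, array([ 0.4194, -0.2751]))]
rack scene [(array([228.6, 191.9]), 0.77, array([ 0.4103, -0.2799]))]
mat side [(array([352.3, 401.6]), 0.89, array([ 0.5802, -0.34  ]))]
mat scene [(array([171.4, 219.8]), 0.68, array([ 0.5726, -0.3579])), (array([230.8, 191.5]), 0.68, array([ 0.3898, -0.2899])), (array([235.5, 186.7]), 0.17, array([ 0.3648, -0.2914]))]
channel side [(array([320. , 238.8]), 0.64, array([0.5281, 0.0798]))]
channel scene [(array([329. , 255.9]), 0.76, array([0.5122, 0.1095]))]
tray side [(array([291.1, 194.8]), 0.79, array([0.4511, 0.2796])), (array([239.9, 171. ]), 0.79, array([0.2954, 0.3921])), (array([415.6, 262.3]), 0.68, array([0.7704, 0.0135]))]
tray scene [(array([471.7, 256.9]), 0.77, array([0.3091, 0.4045])), (array([399.4, 293.8]), 0.7, array([0.5107, 0.2994])), (array([521.9, 316.9]), 0.33, array([0.433 , 0.5636])), (array([240.3, 323.2]), 0.21, array([0.7716, 0.0275]))]
flange side [(array([288. , 326.2]), 0.76, array([ 0.4435, -0.1516])), (array([316.7, 459.2]), 0.46, array([ 0.5012, -0.4546]))]
flange scene [(array([262.1, 216.6]), 0.62, array([ 0.4379, -0.1448]))]
packing side [(array([368.5, 320.1]), 0.72, array([ 0.6314, -0.1584])), (array([418. , 263.2]), 0.65, array([0.7734, 0.0025]))]
packing scene [(array([216.8, 260.1]), 0.63, array([ 0.6495, -0.1336]))]
slug0 side []
slug0 scene []
slug1 side []
slug1 scene []
1.05
```

View pics/s_rack.png

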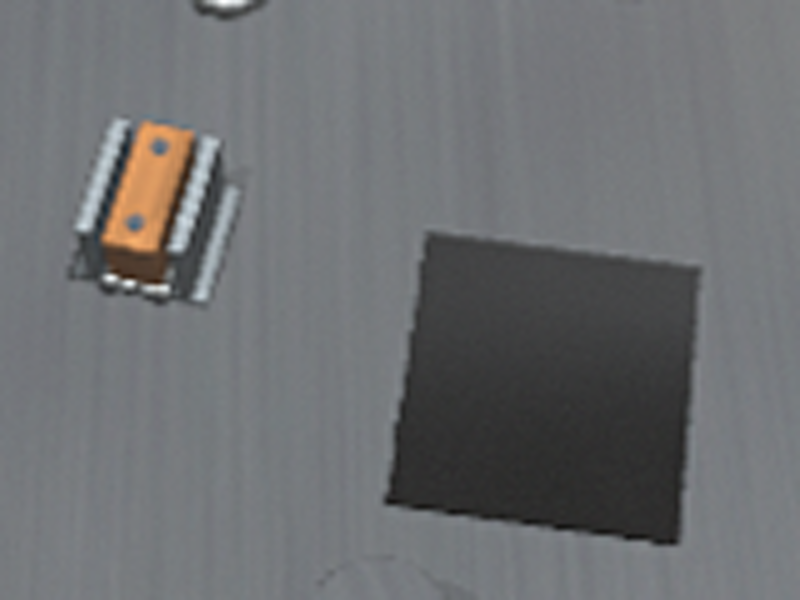

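View pics/s_ch.png

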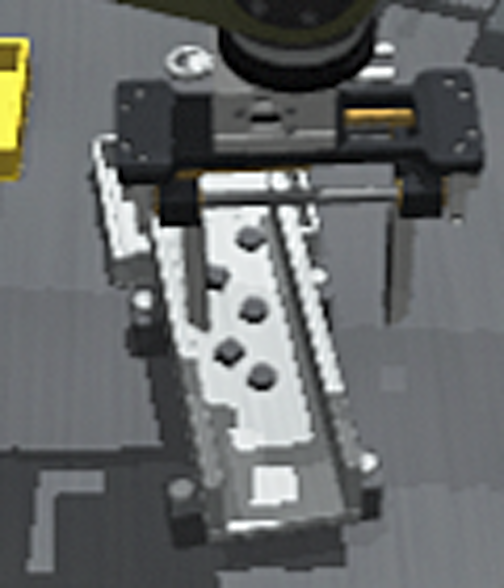

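View pics/sc_ch.png

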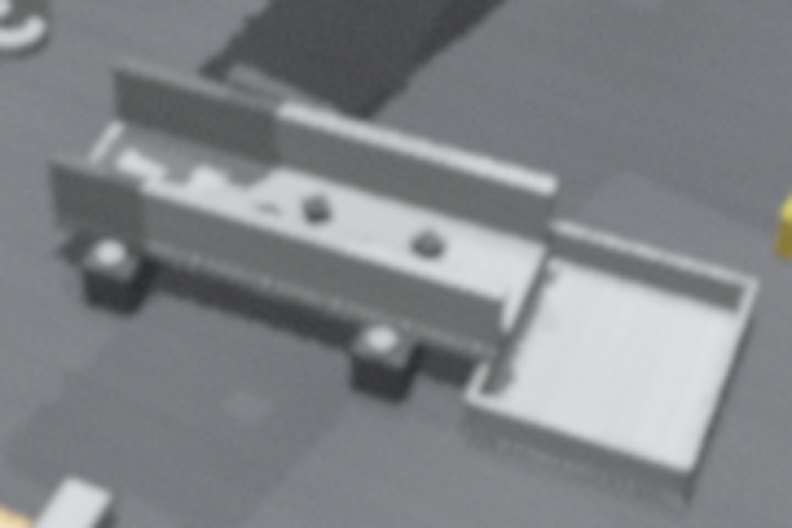

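```bash
cat > fit.py <<'E'
from h import *
from scipy.optimize import least_squares
def fit(obs,x0):
    # obs: list of (cal, uv, local pt)
    def f(p):
        c,s=np.cos(p[2]),np.sin(p[2]); r=[]
        for cal,uv,l in obs:
            P=[p[0]+c*l[0]-s*l[1],p[1]+s*l[0]+c*l[1],l[2]]
            r.append(proj(cal,P)[0]-uv)
        return np.concatenate(r)
    s=least_squares(f,x0,loss='soft_l1'); return s.x,np.round(s.fun.reshape(-1,2),1)
E
python3 - <<'E'
from fit import *
cs=get_calibration("scene");cd=get_calibration("side")
S=lambda u,v:np.array([260+u/4.4,210+v/4.4])
D=lambda u,v:np.array([240+u/5,330+v/5])
a=.029/2
o=[(cd,D(140,122),(-.012,.029,.049)),(cd,D(192,130),(.012,.029,.049)),(cd,D(158,250),(.012,-.029,.049)),(cd,D(103,242),(-.012,-.029,.049))]
x,r=fit(o,[.41,-.28,0]);print("scraper",x[:2],np.degrees(x[2]),r.tolist())
o=[(cd,D(427,232),(-.06,.06,.003)),(cd,D(700,268),(.06,.06,.003)),(cd,D(680,545),(.06,-.06,.003)),(cd,D(387,503),(-.06,-.06,.003))]
x,r=fit(o,[.57,-.34,0]);print("mat",x[:2],np.degrees(x[2]),r.tolist())
o=[(cs,S(118,65),(-.13,.046,.089)),(cs,S(556,182),(.13,.046,.089)),(cs,S(52,162),(-.13,-.046,.089)),(cs,S(508,297),(.13,-.046,.089)),
(cs,S(555,222),(.122,.07,.032)),(cs,S(757,283),(.242,.07,.032)),(cs,S(690,470),(.242,-.07,.032)),(cs,S(470,398),(.122,-.07,.032))]
x,r=fit(o,[.52,.1,1.7]);print("ch",x[:2],np.degrees(x[2]),r.tolist())
cw=get_calibration("wrist")
c,s=np.cos(x[2]),np.sin(x[2])
for l in [(-.13,.046,.089),(-.13,-.046,.089),(-.13,.036,.045),(-.13,-.036,.045),(-.13,.036,.089),(-.13,-.036,.089)]:
    P=[x[0]+c*l[0]-s*l[1],x[1]+s*l[0]+c*l[1],l[2]]
    print(l,proj(cw,P),proj(cd,P))
E
```

```text
scraper [ 0.408  -0.2751] -13.452153264784174 [[-0.2, -0.5], [0.2, -0.2], [0.0, 0.6], [-0.1, 0.2]]
mat [ 0.5739 -0.35  ] -10.60154985548516 [[0.0, -0.1], [0.2, -0.2], [0.0, 0.0], [-0.2, 0.2]]
ch [0.5261 0.1159] 98.04321380170036 [[0.3, -1.8], [0.8, -0.2], [-0.8, 0.2], [-0.5, 0.7], [-1.3, -0.3], [0.9, -0.4], [0.8, 0.1], [-0.3, 0.4]]
(-0.13, 0.046, 0.089) [[239.3219 256.7122]] [[309.0476 259.6236]]
(-0.13, -0.046, 0.089) [[365.9173 239.5391]] [[346.4947 253.9914]]
(-0.13, 0.036, 0.045) [[259.9623 239.7062]] [[313.6361 270.1609]]
(-0.13, -0.036, 0.045) [[346.9449 227.8102]] [[342.1471 265.7992]]
(-0.13, 0.036, 0.089) [[252.9619 254.8619]] [[313.1493 259.0066]]
(-0.13, -0.036, 0.089) [[352.0356 241.4222]] [[342.4556 254.5989]]
```

```bash
python3 -m pendant '[{"translation":[-5,-2.5,0],"twist":[0,0,0.14]},{"translation":[-10,-5,0],"twist":[0,0,0.28]},{"translation":[-15,-7.5,0],"twist":[0,0,0.42]},{"translation":[-19,-10,1],"twist":[0,0,0.56]},{"translation":[-22,-12,2],"twist":[0,0,0.7]},{"translation":[-25,-13.5,3],"twist":[0,0,0.84]},{"translation":[-27,-14.2,4],"twist":[0,0,0.98]},{"translation":[-27.5,-14.2,5],"twist":[0,0,1.12]},{"translation":[-27.5,-14.2,5],"twist":[0,0,1.26]},{"translation":[-27.5,-14.2,5],"twist":[0,0,1.4]},{"translation":[-27.5,-14.2,5],"twist":[0,0,1.54]},{"translation":[-27.5,-14.2,5],"twist":[0,0,1.68]},{"translation":[-27.5,-14.2,5],"twist":[0,0,1.806]},{"translation":[-27.5,-14.2,5],"twist":[0,0,1.806]},{"translation":[-27.5,-14.2,5],"twist":[0,0,1.806]},{"translation":[-27.5,-14.2,5],"twist":[0,0,1.806]}]' 0
python3 - <<'E'
from h import *
for n in ["wrist","side","scene"]:
    cv2.imwrite(f"pics/{n}1.png",read_camera(n)[:,:,::-1])
im=cv2.imread("pics/scene1.png");a=cv2.resize(im[150:270,140:300],None,fx=5,fy=5,interpolation=cv2.INTER_CUBIC);cv2.imwrite("pics/scene1c.png",a)
print(get_calibration("wrist"),state())
E
```

```text
t: 2.65
tool_pos: [0.408, -0.275, 0.1555]
tcp_rot: [180.0, -0.0, -13.3]
force: [-0.2, 0.7, 0.3]
finger_gap: 0.0938
{'fov_y': 58.680411433608086, 'cx': 310.7253295741834, 'cy': 235.97574045309537, 'extrinsics': array([[-0.2309, -0.973 ,  0.0006, -0.1733],
       [ 0.9448, -0.2244, -0.2388, -0.4344],
       [ 0.2325, -0.0546,  0.9711, -0.4517],
       [ 0.    ,  0.    ,  0.    ,  1.    ]])} {'t': 2.8, 'joint_positions': array([-38.2454,  12.6466,  99.8528,  -0.0008,  67.4998,  65.1499]), 'qd': array([ 0.0283, -0.1444,  0.1104,  0.0275, -0.0804,  0.3626]), 'tau': array([ -0.0029, -46.4837, -33.2338,   0.042 ,  -0.0604,  -0.0442]), 'tool_pos': array([ 0.408 , -0.275 ,  0.1554]), 'tcp_rot': array([179.999 ,  -0.0003, -13.395 ]), 'force': array([-0.8064, -0.3959, -0.8135]), 'wrist_torque': array([0.0658, 0.0883, 0.0227]), 'finger_gap': 0.09414446866624507}
```

View pics/wrist1.png

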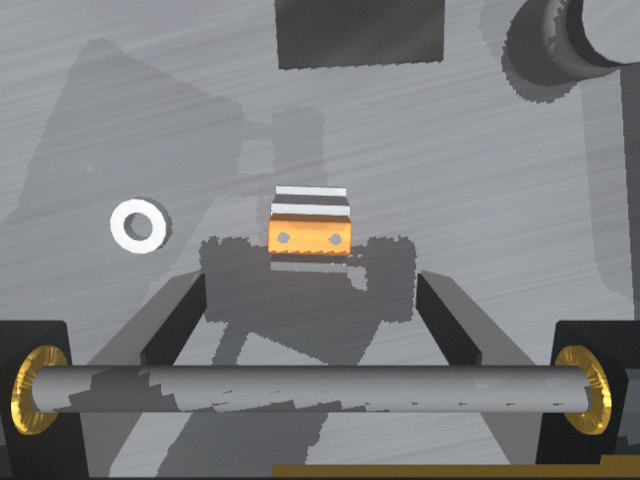

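View pics/side1.png

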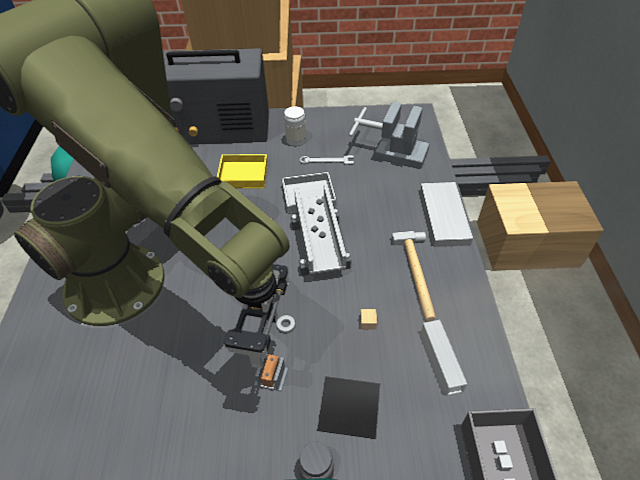

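View pics/scene1c.png

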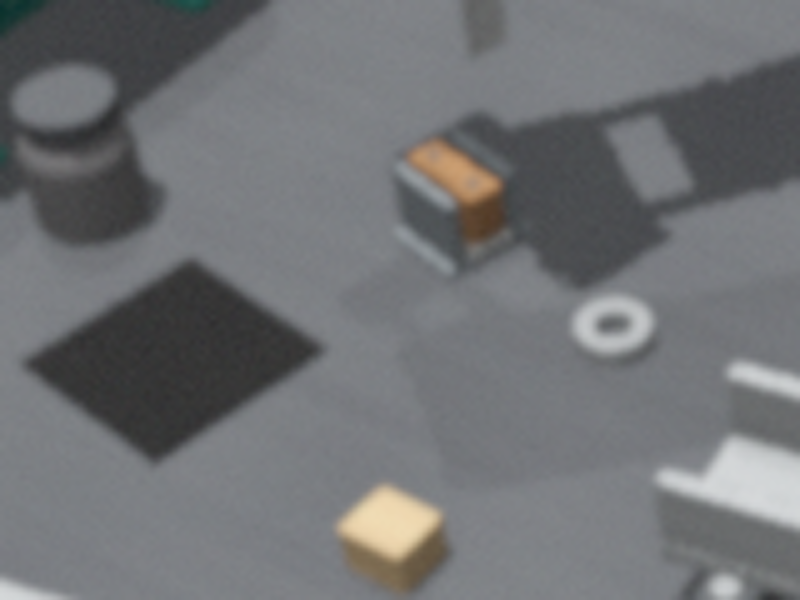

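Run:
```python
import cv2
im=cv2.imread("pics/wrist1.png");cv2.imwrite("pics/w1c.png",cv2.resize(im[170:290,240:380],None,fx=5.5,fy=5,interpolation=cv2.INTER_CUBIC))
im=cv2.imread("pics/side1.png");cv2.imwrite("pics/s1c.png",cv2.resize(im[165:285,270:370],None,fx=5,fy=5,interpolation=cv2.INTER_CUBIC))
```

```text
(no output)
```

View pics/w1c.png

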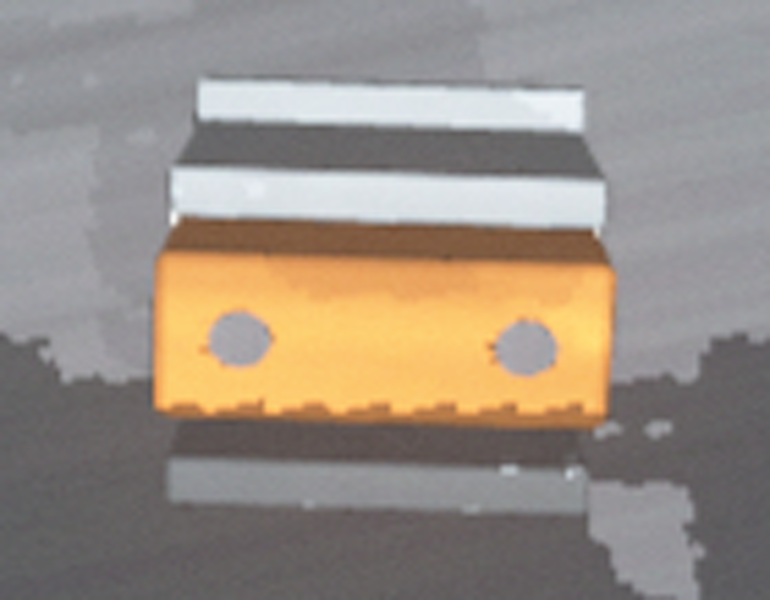

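View pics/s1c.png

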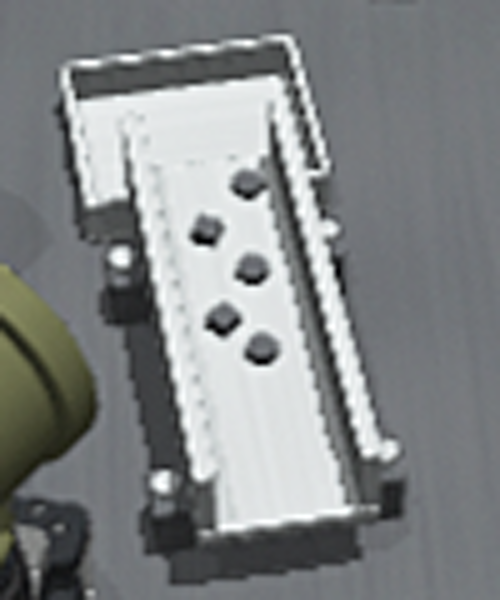

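Run:
```python
from fit import *
cs=get_calibration("scene");cd=get_calibration("side");cw=get_calibration("wrist")
W=lambda u,v:np.array([240+u/5.5,170+v/5])
S=lambda u,v:np.array([260+u/4.4,210+v/4.4])
D=lambda u,v:np.array([270+u/5,165+v/5])
o=[(cw,W(155,255),(.012,.029,.049)),(cw,W(612,265),(.012,-.029,.049)),(cw,W(607,425),(-.012,-.029,.049)),(cw,W(155,413),(-.012,.029,.049))]
x,r=fit(o,[.41,-.28,0]);print("scraper",x[:2],np.degrees(x[2]),r.tolist())
od=[(cd,D(215,530),(-.13,.036,.045)),(cd,D(358,510),(-.13,-.036,.045)),(cd,D(65,65),(.242,.07,.032)),(cd,D(292,38),(.242,-.07,.032)),(cd,D(327,172),(.122,-.07,.032))]
os=[(cs,S(118,65),(-.13,.046,.089)),(cs,S(556,182),(.13,.046,.089)),(cs,S(52,162),(-.13,-.046,.089)),(cs,S(508,297),(.13,-.046,.089)),
(cs,S(555,222),(.122,.07,.032)),(cs,S(757,283),(.242,.07,.032)),(cs,S(690,470),(.242,-.07,.032)),(cs,S(470,398),(.122,-.07,.032))]
for o in (od,os,od+os):
    x,r=fit(o,[.52,.1,1.7]);print("ch",x[:2],np.degrees(x[2]),r.tolist())
im=cv2.imread("pics/side1.png")
def at(l): 
    c,s=np.cos(x[2]),np.sin(x[2]); return [x[0]+c*l[0]-s*l[1],x[1]+s*l[0]+c*l[1],l[2]]
b=cv2.resize(im[165:285,270:370],None,fx=5,fy=5,interpolation=cv2.INTER_CUBIC)
for A,B in [((-.13,.046,.089),(.13,.046,.089)),((-.13,-.046,.089),(.13,-.046,.089)),((-.13,.036,.045),(.13,.036,.045)),((-.13,-.036,.045),(.13,-.036,.045)),((-.13,.036,.045),(-.13,-.036,.045)),((.13,.036,.045),(.13,-.036,.045))]:
    p,q=[tuple(int(v) for v in (proj(cd,at(t))[0]-[270,165])*5) for t in (A,B)]; cv2.line(b,p,q,(0,0,255),1)
cv2.imwrite("pics/s1o.png",b)
```

```text
scraper [ 0.4056 -0.2736] -14.788995236614637 [[-0.6, -0.9], [1.1, -0.8], [0.3, 0.8], [-0.6, 1.2]]
ch [0.5257 0.1116] 97.44114032335835 [[-0.0, 0.5], [0.0, 0.4], [-1.0, -0.6], [0.2, -0.9], [0.7, -0.0]]
ch [0.5261 0.1159] 98.04321380170036 [[0.3, -1.8], [0.8, -0.2], [-0.8, 0.2], [-0.5, 0.7], [-1.3, -0.3], [0.9, -0.4], [0.8, 0.1], [-0.3, 0.4]]
ch [0.5256 0.1147] 97.69129028891287 [[0.1, -0.5], [0.1, -0.7], [-1.3, -1.1], [-0.3, -1.6], [0.3, -0.9], [0.2, -2.2], [0.5, -0.2], [-1.1, -0.3], [-1.1, 0.5], [-1.5, -0.4], [0.5, -0.2], [0.1, 0.2], [-0.9, 0.3]]
```

View pics/s1o.png

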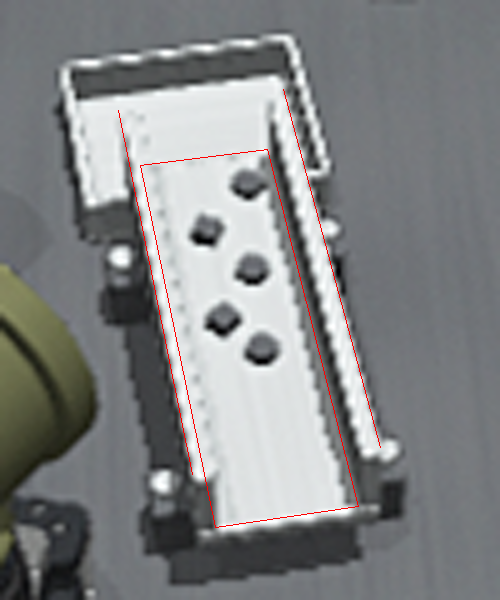

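```bash
python3 -m pendant '[{"translation":[-0.13,-0.05,4],"twist":[0,0,0.012]},{"translation":[-0.13,-0.05,8],"twist":[0,0,0.012]},{"translation":[-0.13,-0.05,11],"twist":[0,0,0.012]},{"translation":[-0.13,-0.05,13],"twist":[0,0,0.012]},{"translation":[-0.13,-0.05,13.4],"twist":[0,0,0.012]},{"translation":[-0.13,-0.05,13.4],"twist":[0,0,0.012]},{"translation":[-0.13,-0.05,13.4],"twist":[0,0,0.012]}]' 0
python3 -m pendant '[{"translation":[0,0,0],"twist":[0,0,0]},{"translation":[0,0,0],"twist":[0,0,0]},{"translation":[0,0,0],"twist":[0,0,0]},{"translation":[0,0,0],"twist":[0,0,0]},{"translation":[0,0,0],"twist":[0,0,0]},{"translation":[0,0,0],"twist":[0,0,0]},{"translation":[0,0,0],"twist":[0,0,0]},{"translation":[0,0,0],"twist":[0,0,0]}]' 1
```

```text
t: 3.5
tool_pos: [0.4074, -0.2747, 0.0226]
tcp_rot: [180.0, -0.1, -14.1]
force: [0.2, -0.4, -0.7]
finger_gap: 0.0941
t: 4.3
tool_pos: [0.4069, -0.2742, 0.0215]
tcp_rot: [-180.0, -0.0, -14.2]
force: [-0.3, 0.8, 3.8]
finger_gap: 0.0582
```

```bash
python3 -m pendant '[{"translation":[0,0,-0.5],"twist":[0,0,0]},{"translation":[0,0,-1.5],"twist":[0,0,0]},{"translation":[0,0,-3],"twist":[0,0,0]},{"translation":[0,0,-4.5],"twist":[0,0,0]},{"translation":[0,0,-6],"twist":[0,0,0]},{"translation":[0,0,-7.5],"twist":[0,0,0]},{"translation":[0,0,-9],"twist":[0,0,0]},{"translation":[0,0,-10],"twist":[0,0,0]},{"translation":[0,0,-10],"twist":[0,0,0]}]'
python3 - <<'E'
from h import *
cv2.imwrite("pics/side2.png",read_camera("side")[:,:,::-1])
cv2.imwrite("pics/wrist2.png",read_camera("wrist")[:,:,::-1])
s=state();print(s['tool_pos'],s['tcp_rot'],s['finger_gap'],s['force'])
R=cv2.Rodrigues
from scipy.spatial.transform import Rotation as Ro
T=Ro.from_euler('xyz',s['tcp_rot'],degrees=True).as_matrix()
print(T.T@(np.array([.574,-.348,.1215])-s['tool_pos'])*100)
# jar
c=get_calibration("side");print(ray(c,(317,459),.085))
E
```

```text
t: 5.2
tool_pos: [0.4073, -0.2746, 0.1229]
tcp_rot: [179.9, -0.1, -14.2]
force: [0.1, -0.2, -2.7]
finger_gap: 0.0577
[ 0.4067 -0.2741  0.1212] [-179.9938    0.0125  -14.1641] 0.05808931972336181 [-0.5126 -0.1623 -3.0364]
[18.0308  3.072  -0.0353]
[ 0.5026 -0.4784  0.085 ]
```

View pics/side2.png

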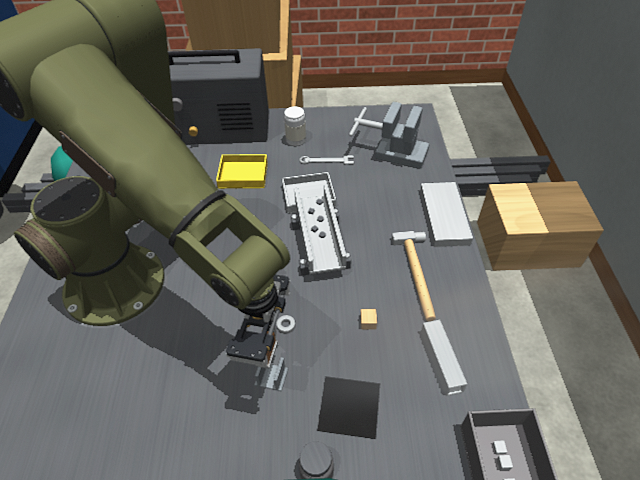

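View pics/wrist2.png

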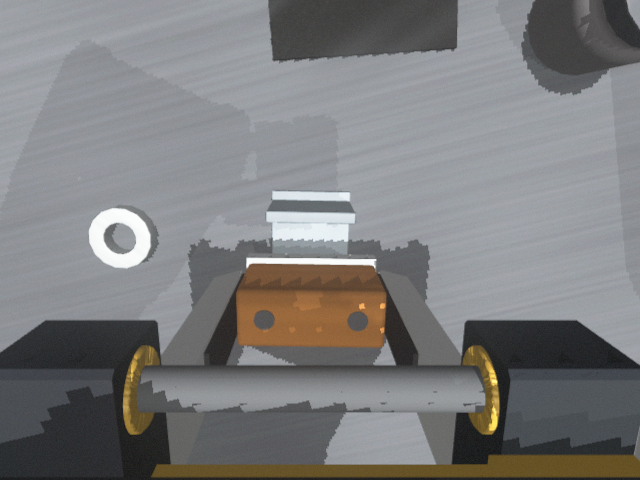

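```bash
python3 -m pendant '[{"translation":[1,0.2,0],"twist":[0,0,0]},{"translation":[3,0.5,0],"twist":[0,0,0]},{"translation":[6,1,0],"twist":[0,0,0]},{"translation":[9,1.5,0],"twist":[0,0,0]},{"translation":[12,2,0],"twist":[0,0,0]},{"translation":[15,2.6,0],"twist":[0,0,0]},{"translation":[17,2.9,1],"twist":[0,0,0]},{"translation":[18,3.1,3],"twist":[0,0,0]},{"translation":[18,3.1,5],"twist":[0,0,0]},{"translation":[18,3.1,7],"twist":[0,0,0]},{"translation":[18,3.1,8.5],"twist":[0,0,0]},{"translation":[18,3.1,9.5],"twist":[0,0,0]},{"translation":[18,3.1,9.8],"twist":[0,0,0]},{"translation":[18,3.1,9.8],"twist":[0,0,0]},{"translation":[18,3.1,9.8],"twist":[0,0,0]}]'
python3 -m pendant '[{"translation":[0,0,0.1],"twist":[0,0,0]},{"translation":[0,0,0.2],"twist":[0,0,0]},{"translation":[0,0,0.3],"twist":[0,0,0]},{"translation":[0,0,0.4],"twist":[0,0,0]},{"translation":[0,0,0.4],"twist":[0,0,0]}]'
```

```text
t: 6.8
tool_pos: [0.5742, -0.3486, 0.0244]
tcp_rot: [180.0, -0.1, -14.2]
force: [0.3, -1.0, -1.6]
finger_gap: 0.0577
t: 7.3
tool_pos: [0.5739, -0.3484, 0.0196]
tcp_rot: [180.0, -0.0, -14.2]
force: [-0.5, 0.4, -0.4]
finger_gap: 0.0579
```

```bash
python3 -m pendant '[{"translation":[0,0,0.05],"twist":[0,0,0]},{"translation":[0,0,0.05],"twist":[0,0,0]}]'
python3 -m pendant '[{"translation":[0,0,0],"twist":[0,0,0]},{"translation":[0,0,0],"twist":[0,0,0]},{"translation":[0,0,0],"twist":[0,0,0]},{"translation":[0,0,0],"twist":[0,0,0]},{"translation":[0,0,0],"twist":[0,0,0]},{"translation":[0,0,-1],"twist":[0,0,0]},{"translation":[0,0,-3],"twist":[0,0,0]},{"translation":[0,0,-5],"twist":[0,0,0]},{"translation":[0,0,-7],"twist":[0,0,0]},{"translation":[0,0,-9],"twist":[0,0,0]},{"translation":[0,0,-10],"twist":[0,0,0]},{"translation":[0,0,-10],"twist":[0,0,0]}]' 0.1
python3 - <<'E'
from h import *
for n in ["side","wrist"]: cv2.imwrite(f"pics/{n}3.png",read_camera(n)[:,:,::-1])
im=cv2.imread("pics/wrist3.png");cv2.imwrite("pics/w3c.png",cv2.resize(im[200:360,220:400],None,fx=4,fy=3.5,interpolation=cv2.INTER_CUBIC))
print(state())
E
```

```text
t: 7.5
tool_pos: [0.5739, -0.3484, 0.0196]
tcp_rot: [180.0, -0.0, -14.2]
force: [-2.1, 1.1, 4.7]
finger_gap: 0.0576
t: 8.7
tool_pos: [0.5743, -0.3487, 0.1208]
tcp_rot: [179.9, -0.1, -14.2]
force: [-0.2, 0.1, -0.1]
finger_gap: 0.085
{'t': 8.8, 'joint_positions': array([-34.3863,  36.9135,  70.2885,  -0.0013,  72.8404,  69.7777]), 'qd': array([ 0.028 ,  0.8445,  0.4908, -0.0657, -0.0391,  0.011 ]), 'tau': array([  0.0205, -73.0713, -35.8927,   0.0405,  -0.0116,   0.0002]), 'tool_pos': array([ 0.5736, -0.3482,  0.1183]), 'tcp_rot': array([-179.9865,    0.0403,  -14.1636]), 'force': array([-0.0997,  0.1036, -0.4281]), 'wrist_torque': array([0.0679, 0.1176, 0.0872]), 'finger_gap': 0.0845114657458662}
```

View pics/side3.png

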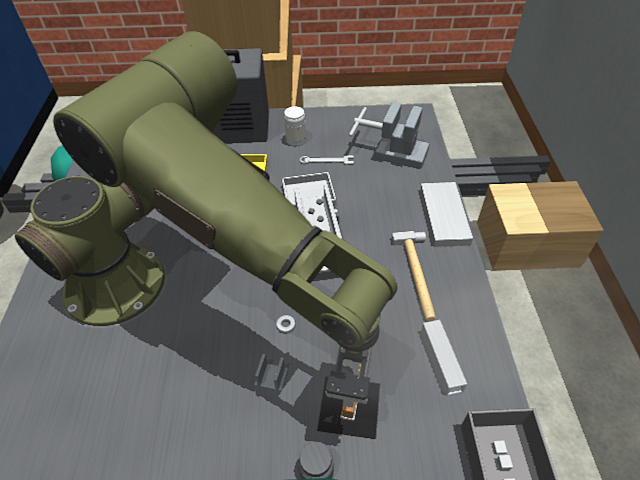

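View pics/w3c.png

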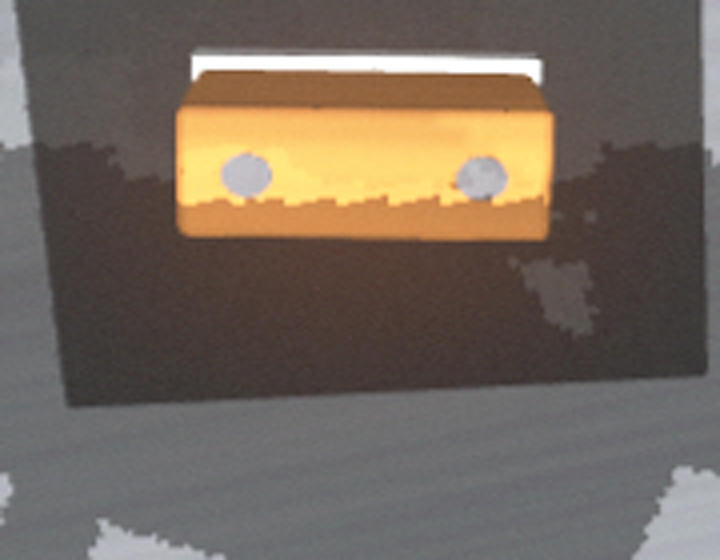

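Run:
```python
from fit import *
from scipy.spatial.transform import Rotation as Ro
cw=get_calibration("wrist")
W=lambda u,v:np.array([220+u/4,200+v/3.5])
o=[(cw,W(178,107),(.012,.029,.047)),(cw,W(552,110),(.012,-.029,.047)),(cw,W(551,240),(-.012,-.029,.047)),(cw,W(178,236),(-.012,.029,.047))]
x,r=fit(o,[.57,-.35,-.2]);print("scraper",x[:2],np.degrees(x[2]),r.tolist())
s=state();T=Ro.from_euler('xyz',s['tcp_rot'],degrees=True).as_matrix()
print(s['tool_pos'],T.T@(np.r_[x[:2],.12]-s['tool_pos'])*100)
```

```text
scraper [ 0.5724 -0.3481] -14.71933343106117 [[-1.1, -0.5], [1.6, -0.4], [0.3, 0.4], [-0.5, 0.6]]
[ 0.5736 -0.3482  0.1183] [-0.1149  0.024  -0.1683]
```

```bash
python3 -m pendant '[{"translation":[-0.06,0,0],"twist":[0,0,-0.14]},{"translation":[-0.06,0,0],"twist":[0,0,-0.28]},{"translation":[-0.06,0,0],"twist":[0,0,-0.42]},{"translation":[-0.06,0,0],"twist":[0,0,-0.56]},{"translation":[-0.06,0,0],"twist":[0,0,-0.7]},{"translation":[-0.06,0,0],"twist":[0,0,-0.84]},{"translation":[-0.06,0,0],"twist":[0,0,-0.98]},{"translation":[-0.06,0,0],"twist":[0,0,-1.12]},{"translation":[-0.06,0,0],"twist":[0,0,-1.26]},{"translation":[-0.06,0,0],"twist":[0,0,-1.4]},{"translation":[-0.06,0,1],"twist":[0,0,-1.5]},{"translation":[-0.06,0,3],"twist":[0,0,-1.571]},{"translation":[-0.06,0,5.5],"twist":[0,0,-1.571]},{"translation":[-0.06,0,8],"twist":[0,0,-1.571]},{"translation":[-0.06,0,9.5],"twist":[0,0,-1.571]},{"translation":[-0.06,0,10],"twist":[0,0,-1.571]},{"translation":[-0.06,0,10],"twist":[0,0,-1.571]},{"translation":[-0.06,0,10],"twist":[0,0,-1.571]}]' 0
python3 -m pendant '[{"translation":[0,0,0],"twist":[0,0,0]},{"translation":[0,0,0],"twist":[0,0,0]},{"translation":[0,0,0],"twist":[0,0,0]},{"translation":[0,0,0],"twist":[0,0,0]},{"translation":[0,0,0],"twist":[0,0,0]},{"translation":[0,0,0],"twist":[0,0,0]},{"translation":[0,0,0],"twist":[0,0,0]},{"translation":[0,0,0],"twist":[0,0,0]},{"translation":[0,0,0],"twist":[0,0,0]},{"translation":[0,0,0],"twist":[0,0,0]}]' 1
```

```text
t: 10.6
tool_pos: [0.5736, -0.3485, 0.02]
tcp_rot: [179.9, 0.0, 75.8]
force: [-0.2, -0.0, -0.3]
finger_gap: 0.0942
t: 11.6
tool_pos: [0.5731, -0.3482, 0.0189]
tcp_rot: [-180.0, -0.0, 75.8]
force: [-1.2, 0.3, -0.6]
finger_gap: 0.0236
```

```bash
python3 -m pendant '[{"translation":[0,0,-0.5],"twist":[0,0,0]},{"translation":[0,0,-2],"twist":[0,0,0]},{"translation":[0,0,-4.5],"twist":[0,0,0]},{"translation":[0,0,-7],"twist":[0,0,0]},{"translation":[0,0,-9.5],"twist":[0,0,0]},{"translation":[0,0,-12],"twist":[0,0,0]},{"translation":[0,0,-14],"twist":[0,0,0]},{"translation":[0,0,-15],"twist":[0,0,0]},{"translation":[0,0,-15],"twist":[0,0,0]}]'
python3 - <<'E'
from h import *
from scipy.spatial.transform import Rotation as Ro
s=state();T=Ro.from_euler('xyz',s['tcp_rot'],degrees=True).as_matrix()
print(s['tool_pos'],s['tcp_rot'],s['finger_gap'],s['force'],T.T@(np.r_[.5374,.0275,s['tool_pos'][2]]-s['tool_pos'])*100,np.radians(75.8-7.7))
E
```

```text
t: 12.5
tool_pos: [0.5736, -0.3484, 0.1709]
tcp_rot: [179.9, 0.1, 75.8]
force: [0.3, -0.9, -3.0]
finger_gap: 0.0237
[ 0.5736 -0.3484  0.1709] [179.8541   0.0545  75.8498] 0.023716362211629535 [ 0.2943 -0.9167 -3.0127] [ 35.5674 -12.6979  -0.0662] 1.1885692206081384
```

```bash
python3 -m pendant '[{"translation":[1,-0.3,0],"twist":[0,0,0.1]},{"translation":[3,-1,0],"twist":[0,0,0.2]},{"translation":[6,-2,0],"twist":[0,0,0.3]},{"translation":[9.5,-3.3,0],"twist":[0,0,0.4]},{"translation":[13,-4.6,0],"twist":[0,0,0.5]},{"translation":[16.5,-5.9,0],"twist":[0,0,0.6]},{"translation":[20,-7.2,0],"twist":[0,0,0.7]},{"translation":[23.5,-8.4,0],"twist":[0,0,0.8]},{"translation":[27,-9.6,0],"twist":[0,0,0.9]},{"translation":[30,-10.7,0],"twist":[0,0,1]},{"translation":[32.5,-11.6,0],"twist":[0,0,1.1]},{"translation":[34.5,-12.3,0],"twist":[0,0,1.189]},{"translation":[35.5,-12.7,0],"twist":[0,0,1.189]},{"translation":[35.5,-12.7,0],"twist":[0,0,1.189]},{"translation":[35.5,-12.7,0],"twist":[0,0,1.189]}]'
python3 - <<'E'
from h import *
for n in ["side","wrist","scene"]: cv2.imwrite(f"pics/{n}4.png",read_camera(n)[:,:,::-1])
im=cv2.imread("pics/side4.png");cv2.imwrite("pics/s4c.png",cv2.resize(im[165:300,260:380],None,fx=5,fy=4.4,interpolation=cv2.INTER_CUBIC))
im=cv2.imread("pics/scene4.png");cv2.imwrite("pics/sc4c.png",cv2.resize(im[180:330,240:440],None,fx=4,fy=4,interpolation=cv2.INTER_CUBIC))
print(state())
E
```

```text
t: 14.0
tool_pos: [0.5368, 0.0265, 0.1686]
tcp_rot: [180.0, 0.0, 7.8]
force: [-0.3, -0.9, -2.5]
finger_gap: 0.0241
{'t': 14.15, 'joint_positions': array([-1.109 , 17.4866, 91.7924, -0.0048, 70.7327, 81.1785]), 'qd': array([ 0.1664, -0.1801, -0.0526,  0.0505,  0.0244,  0.492 ]), 'tau': array([  0.266 , -53.5821, -35.0824,   0.0298,  -0.0712,  -0.0433]), 'tool_pos': array([0.5369, 0.0262, 0.1688]), 'tcp_rot': array([179.9973,   0.0122,   7.7141]), 'force': array([ 0.61  ,  0.6942, -2.8427]), 'wrist_torque': array([0.0425, 0.1041, 0.0358]), 'finger_gap': 0.02391567247628403}
```

View pics/wrist4.png

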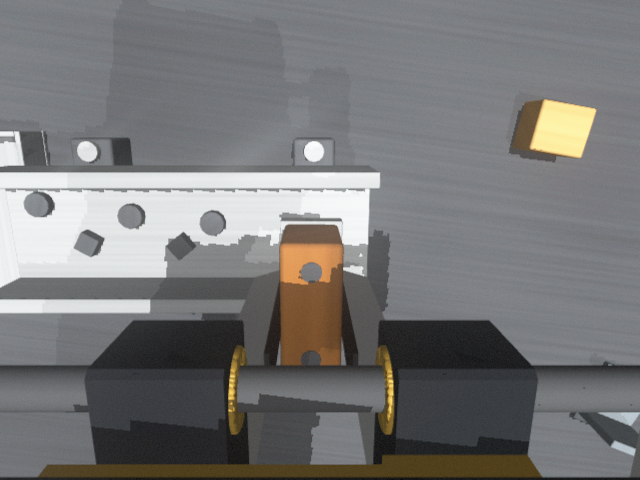

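View pics/s4c.png

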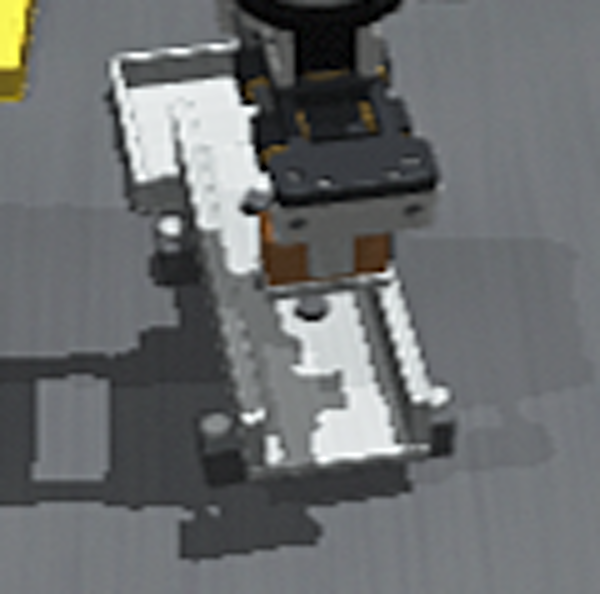

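View pics/sc4c.png

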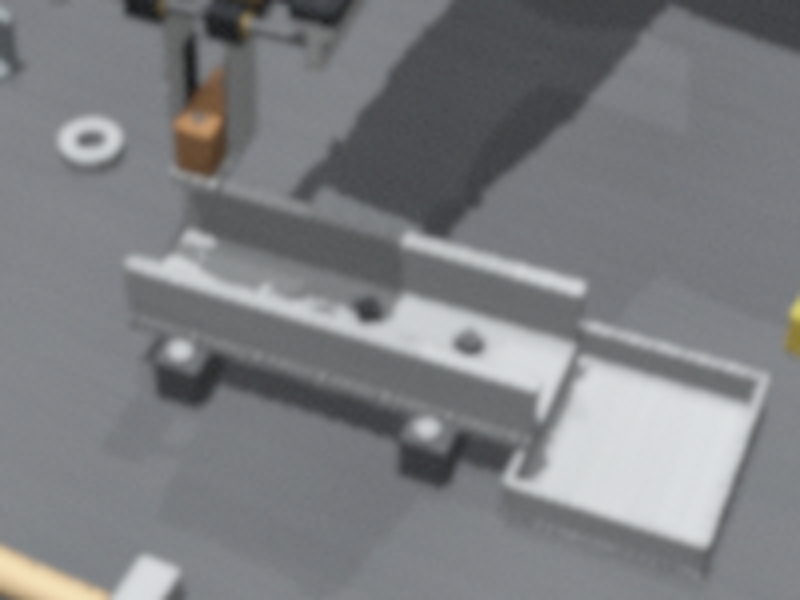

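Run:
```python
import cv2
im=cv2.imread("pics/wrist4.png");cv2.imwrite("pics/w4c.png",cv2.resize(im[150:330,0:200],None,fx=4,fy=3.3,interpolation=cv2.INTER_CUBIC))
cv2.imwrite("pics/w4d.png",cv2.resize(im[150:330,200:400],None,fx=4,fy=3.3,interpolation=cv2.INTER_CUBIC))
```

```text
(no output)
```

View pics/w4c.png

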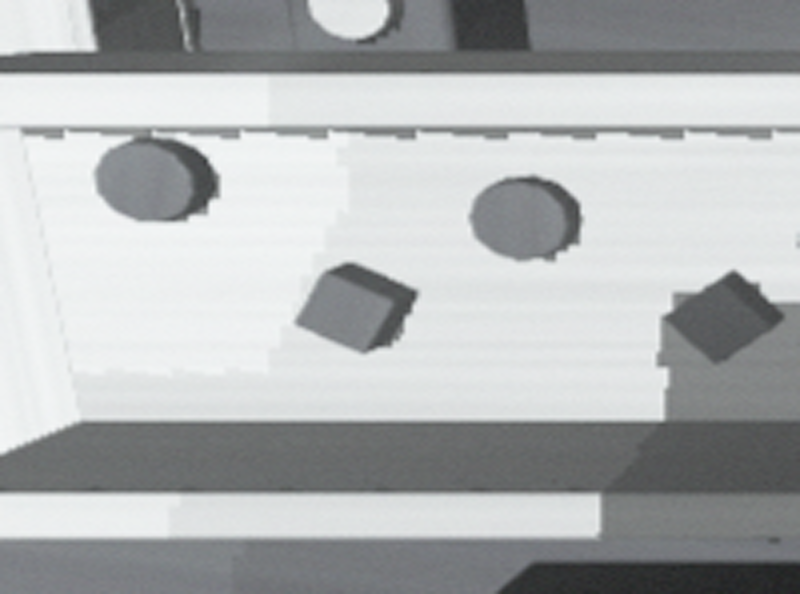

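View pics/w4d.png

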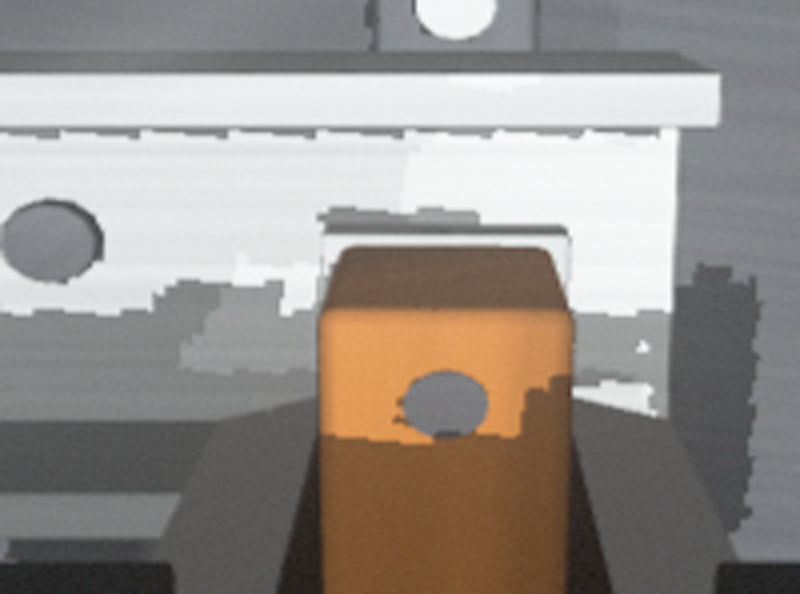

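Run:
```python
from fit import *
from scipy.spatial.transform import Rotation as Ro
cw=get_calibration("wrist")
C=lambda u,v:np.array([u/4,150+v/3.3]); D=lambda u,v:np.array([200+u/4,150+v/3.3])
o=[(cw,D(720,73),(-.13,-.046,.089)),(cw,D(720,126),(-.13,-.036,.089)),(cw,C(80,420),(.13,.036,.045)),(cw,D(678,130),(-.13,-.0335,.045))]
# inner fence line near: use generic point
o1=o
x,r=fit(o1,[.5256,.1147,1.7]);print("ch",x[:2],np.degrees(x[2]),r.tolist())
c,s=np.cos(x[2]),np.sin(x[2])
for u in (0,400): 
  for (v,y) in ((492,.036),(540,.046)):
    P=ray(cw,C(u,v),.089); d=P[:2]-x[:2]; print("near fence y:",-s*d[0]+c*d[1],"exp",y)
st=state();print(st['tool_pos'])
d=st['tool_pos'][:2]-x[:2];print("tool in ch",c*d[0]+s*d[1],-s*d[0]+c*d[1])
base=st['tool_pos'][2]-.0165
for z,pts in ((base+.044,[(320,310),(572,310)]),(base+.008,[(322,235),(571,235)])):
  for p in pts:
    P=ray(cw,D(*p),z);d=P[:2]-x[:2];print("scr",c*d[0]+s*d[1],-s*d[0]+c*d[1])
```

```text
ch [0.5239 0.1132] 97.82443582610578 [[0.3, 0.2], [-0.3, 0.7], [-0.3, 0.1], [0.3, -5.2]]
near fence y: 0.03539048774094826 exp 0.036
near fence y: 0.04556194045069137 exp 0.046
near fence y: 0.035486485737571516 exp 0.036
near fence y: 0.045661040962485064 exp 0.046
[0.5369 0.0262 0.1688]
tool in ch -0.08793512756891472 -0.0010401552347406723
scr -0.07659052163287414 -0.029945184406327624
scr -0.09979796473475355 -0.029913742812786883
scr -0.07434992995081237 -0.030935149603692515
scr -0.10234280254294881 -0.030898610074636627
```

```bash
python3 -m pendant '[{"translation":[-0.1,0,0.5],"twist":[0,0,0]},{"translation":[-0.1,0,2],"twist":[0,0,0]},{"translation":[-0.1,0,4],"twist":[0,0,0]},{"translation":[-0.1,0,6],"twist":[0,0,0]},{"translation":[-0.1,0,8],"twist":[0,0,0]},{"translation":[-0.1,0,9.5],"twist":[0,0,0]},{"translation":[-0.1,0,10.2],"twist":[0,0,0]},{"translation":[-0.1,0,10.4],"twist":[0,0,0]},{"translation":[-0.1,0,10.4],"twist":[0,0,0]},{"translation":[-0.1,0,10.4],"twist":[0,0,0]}]'
python3 -m pendant '[{"translation":[0,0,0.1],"twist":[0,0,0]},{"translation":[0,0,0.2],"twist":[0,0,0]},{"translation":[0,0,0.3],"twist":[0,0,0]},{"translation":[0,0,0.3],"twist":[0,0,0]},{"translation":[0,0,0.3],"twist":[0,0,0]}]'
```

```text
t: 15.15
tool_pos: [0.5363, 0.0269, 0.0657]
tcp_rot: [180.0, -0.1, 7.7]
force: [0.4, 0.0, -1.3]
finger_gap: 0.0238
t: 15.65
tool_pos: [0.5359, 0.027, 0.0619]
tcp_rot: [180.0, 0.0, 7.7]
force: [-0.1, -0.5, -2.4]
finger_gap: 0.0238
```

```bash
python3 -m pendant '[{"translation":[0,0,0.05],"twist":[0,0,0]},{"translation":[0,0,0.1],"twist":[0,0,0]},{"translation":[0,0,0.1],"twist":[0,0,0]},{"translation":[0,0,0.1],"twist":[0,0,0]}]'
python3 -m pendant '[{"translation":[0,0,0.05],"twist":[0,0,0]},{"translation":[0,0,0.05],"twist":[0,0,0]},{"translation":[0,0,0.05],"twist":[0,0,0]}]'
python3 - <<'E'
from h import *
for n in ["side","wrist"]: cv2.imwrite(f"pics/{n}5.png",read_camera(n)[:,:,::-1])
print(state()['force'],state()['tool_pos'])
E
```

```text
t: 16.05
tool_pos: [0.5359, 0.027, 0.0609]
tcp_rot: [180.0, -0.0, 7.7]
force: [0.0, -0.3, -2.6]
finger_gap: 0.0236
t: 16.35
tool_pos: [0.5359, 0.027, 0.0608]
tcp_rot: [180.0, -0.0, 7.7]
force: [-3.8, 0.4, 5.5]
finger_gap: 0.0238
[-3.847  -0.2447  6.206 ] [0.5359 0.027  0.0609]
```

View pics/wrist5.png

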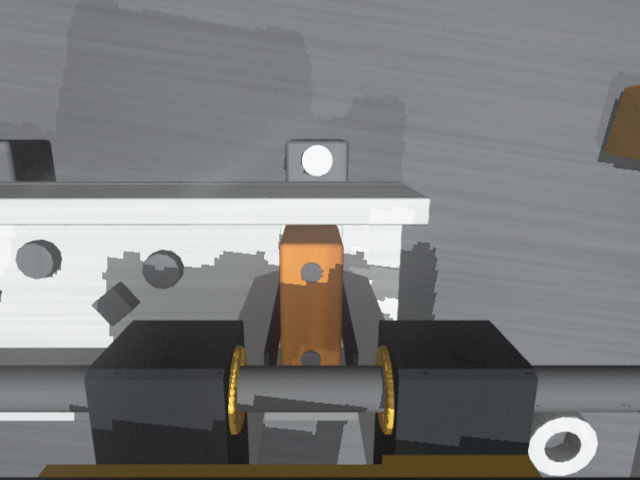

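```bash
python3 -m pendant '[{"translation":[0,-0.3,0],"twist":[0,0,0]},{"translation":[0,-0.9,0],"twist":[0,0,0]},{"translation":[0,-1.7,0],"twist":[0,0,0]},{"translation":[0,-2.5,0],"twist":[0,0,0]},{"translation":[0,-3.3,0],"twist":[0,0,0]},{"translation":[0,-4.1,0],"twist":[0,0,0]},{"translation":[0,-4.9,0],"twist":[0,0,0]},{"translation":[0,-5.7,0],"twist":[0,0,0]},{"translation":[0,-6.5,0],"twist":[0,0,0]},{"translation":[0,-7.3,0],"twist":[0,0,0]},{"translation":[0,-8.1,0],"twist":[0,0,0]},{"translation":[0,-8.9,0],"twist":[0,0,0]},{"translation":[0,-9.5,0],"twist":[0,0,0]},{"translation":[0,-10,0],"twist":[0,0,0]},{"translation":[0,-10,0],"twist":[0,0,0]}]'
python3 - <<'E'
from h import *
for n in ["side","wrist","scene"]: cv2.imwrite(f"pics/{n}6.png",read_camera(n)[:,:,::-1])
im=cv2.imread("pics/scene6.png");cv2.imwrite("pics/sc6c.png",cv2.resize(im[180:330,240:440],None,fx=4,fy=4,interpolation=cv2.INTER_CUBIC))
s=state();print(s['force'],s['tool_pos'],s['tcp_rot'],s['finger_gap'])
E
```

```text
t: 17.95
tool_pos: [0.5226, 0.1271, 0.0608]
tcp_rot: [-180.0, -0.1, 7.8]
force: [-0.4, -0.3, 6.0]
finger_gap: 0.0238
[-0.2698  1.8266  6.3701] [0.5226 0.1271 0.0609] [-179.9584   -0.0639    7.7468] 0.02376735634041593
```

View pics/wrist6.png

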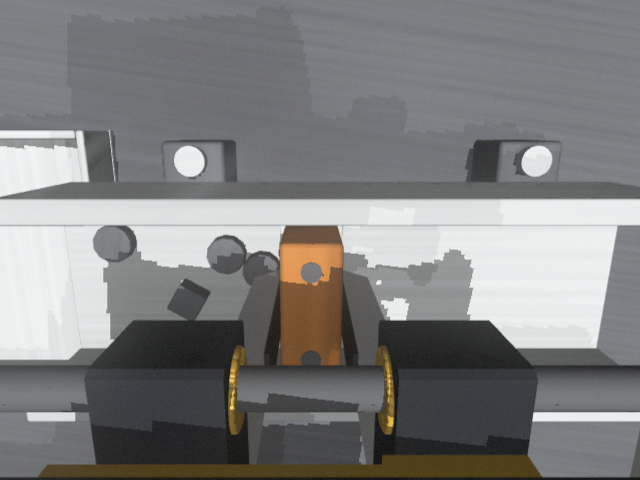

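View pics/sc6c.png

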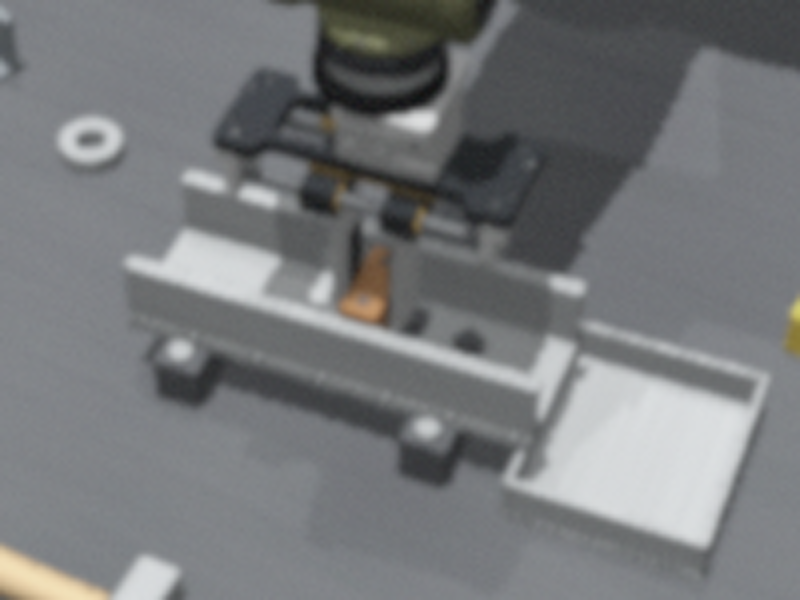

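Pushing works: three slugs are ahead of the block in the wrist picture (about (115,243), (225,255), (188,300)) and one touches it at (262,268). I'll continue to the mouth, slower at the end.

```bash
python3 -m pendant '[{"translation":[0,-0.3,0],"twist":[0,0,0]},{"translation":[0,-0.9,0],"twist":[0,0,0]},{"translation":[0,-1.6,0],"twist":[0,0,0]},{"translation":[0,-2.3,0],"twist":[0,0,0]},{"translation":[0,-3,0],"twist":[0,0,0]},{"translation":[0,-3.7,0],"twist":[0,0,0]},{"translation":[0,-4.4,0],"twist":[0,0,0]},{"translation":[0,-5.1,0],"twist":[0,0,0]},{"translation":[0,-5.8,0],"twist":[0,0,0]},{"translation":[0,-6.4,0],"twist":[0,0,0]},{"translation":[0,-7,0],"twist":[0,0,0]},{"translation":[0,-7.6,0],"twist":[0,0,0]},{"translation":[0,-8.2,0],"twist":[0,0,0]},{"translation":[0,-8.8,0],"twist":[0,0,0]},{"translation":[0,-9.3,0],"twist":[0,0,0]},{"translation":[0,-9.8,0],"twist":[0,0,0]},{"translation":[0,-10,0],"twist":[0,0,0]},{"translation":[0,-10,0],"twist":[0,0,0]}]'
python3 - <<'E'
from h import *
for n in ["side","wrist","scene"]: cv2.imwrite(f"pics/{n}7.png",read_camera(n)[:,:,::-1])
im=cv2.imread("pics/scene7.png");cv2.imwrite("pics/sc7c.png",cv2.resize(im[180:330,300:450],None,fx=4,fy=4,interpolation=cv2.INTER_CUBIC))
s=state();print(s['force'],s['tool_pos'],s['tcp_rot'],s['finger_gap'])
E
```

```text
t: 19.9
tool_pos: [0.509, 0.2258, 0.0609]
tcp_rot: [180.0, -0.1, 7.8]
force: [0.4, -2.1, 5.2]
finger_gap: 0.0239
[ 0.2368 -2.1753  6.1731] [0.509  0.2258 0.0609] [-179.9847   -0.0532    7.7431] 0.023232480452440897
```

View pics/wrist7.png

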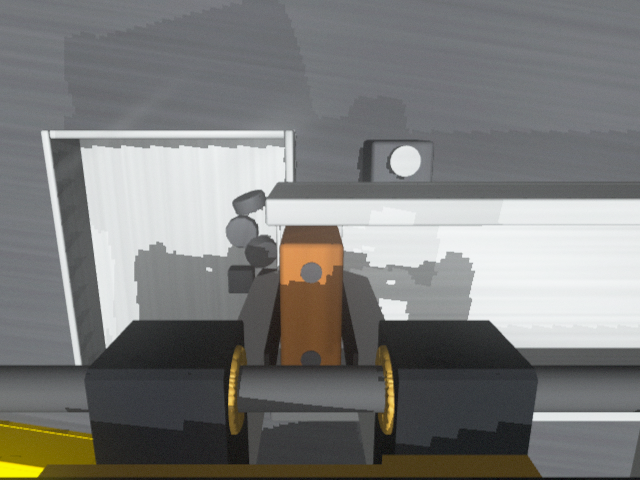

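View pics/sc7c.png

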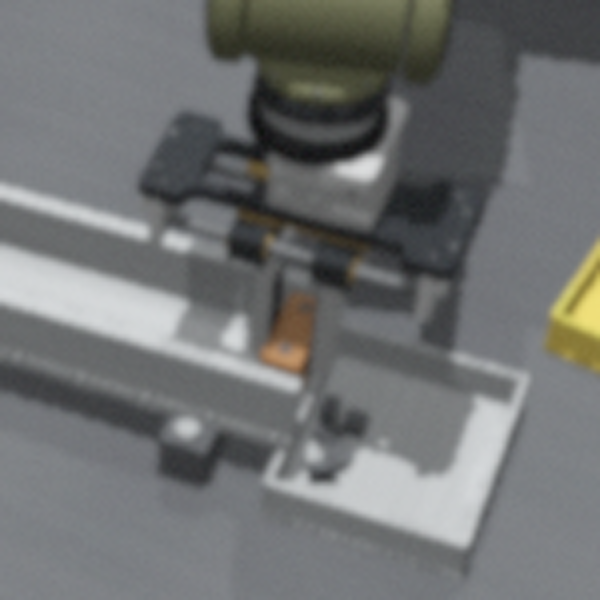

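```bash
python3 -m pendant '[{"translation":[0,-0.3,0],"twist":[0,0,0]},{"translation":[0,-0.6,0],"twist":[0,0,0]},{"translation":[0,-0.9,0],"twist":[0,0,0]},{"translation":[0,-1,0],"twist":[0,0,0]},{"translation":[0,-1,0],"twist":[0,0,0]},{"translation":[0,-1,0],"twist":[0,0,0]}]'
python3 - <<'E'
from h import *
for n in ["wrist","scene"]: cv2.imwrite(f"pics/{n}8.png",read_camera(n)[:,:,::-1])
im=cv2.imread("pics/wrist8.png");cv2.imwrite("pics/w8c.png",cv2.resize(im[120:330,180:360],None,fx=4,fy=2.8,interpolation=cv2.INTER_CUBIC))
im=cv2.imread("pics/scene8.png");cv2.imwrite("pics/sc8c.png",cv2.resize(im[180:330,300:450],None,fx=4,fy=4,interpolation=cv2.INTER_CUBIC))
s=state();print(s['force'],s['tool_pos'],s['tcp_rot'],s['finger_gap'])
E
```

```text
t: 20.65
tool_pos: [0.5077, 0.2355, 0.0609]
tcp_rot: [180.0, -0.0, 7.7]
force: [0.3, -3.8, 6.1]
finger_gap: 0.0238
[ 0.38   -3.6651  6.381 ] [0.5077 0.2355 0.0609] [179.9938  -0.0473   7.7406] 0.023694835451000235
```

View pics/w8c.png

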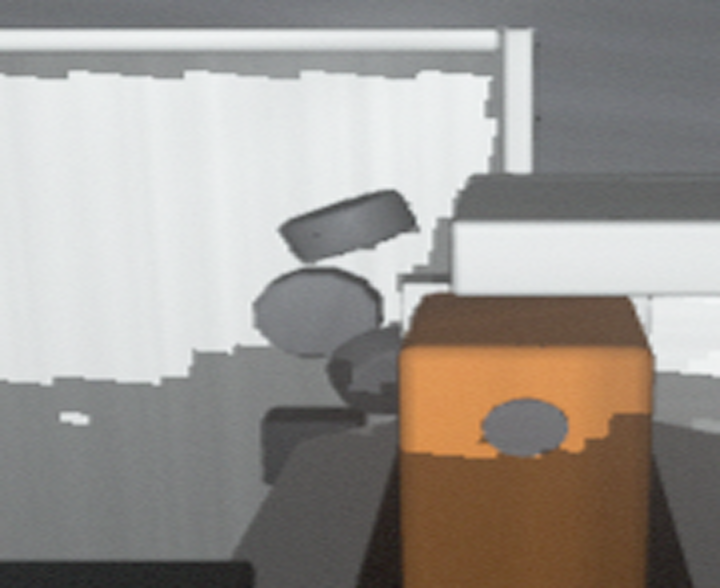

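View pics/sc8c.png

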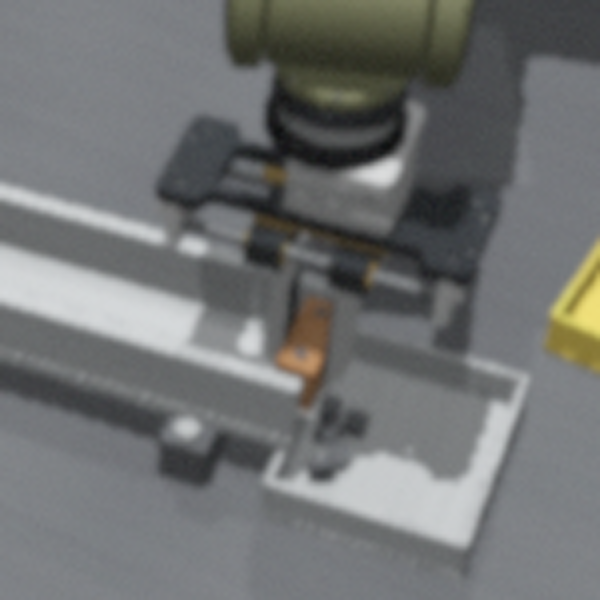

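```bash
python3 -m pendant '[{"translation":[0,0.4,0],"twist":[0,0,0]},{"translation":[0,1,0],"twist":[0,0,0]},{"translation":[0,1.7,0],"twist":[0,0,0]},{"translation":[0,2.5,0],"twist":[0,0,0]},{"translation":[0,3,0],"twist":[0,0,0]},{"translation":[0,3,0],"twist":[0,0,0]}]'
python3 - <<'E'
from h import *
for n in ["wrist","scene"]: cv2.imwrite(f"pics/{n}9.png",read_camera(n)[:,:,::-1])
im=cv2.imread("pics/wrist9.png");cv2.imwrite("pics/w9c.png",cv2.resize(im[120:330,120:350],None,fx=3.4,fy=2.8,interpolation=cv2.INTER_CUBIC))
im=cv2.imread("pics/scene9.png");cv2.imwrite("pics/sc9c.png",cv2.resize(im[230:330,340:450],None,fx=6,fy=6,interpolation=cv2.INTER_CUBIC))
E
```

```text
t: 21.35
tool_pos: [0.5117, 0.206, 0.0609]
tcp_rot: [-179.9, -0.1, 7.7]
force: [-0.2, -1.9, 6.7]
finger_gap: 0.0238
```

View pics/w9c.png

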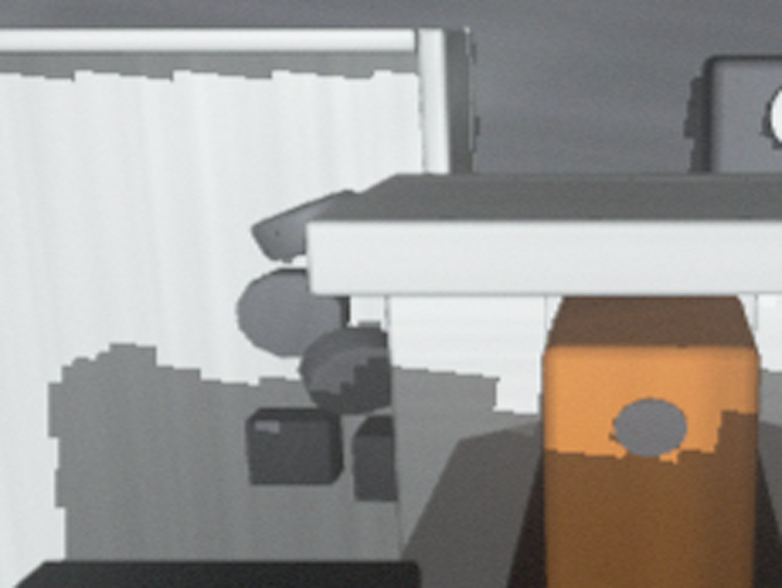

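View pics/sc9c.png

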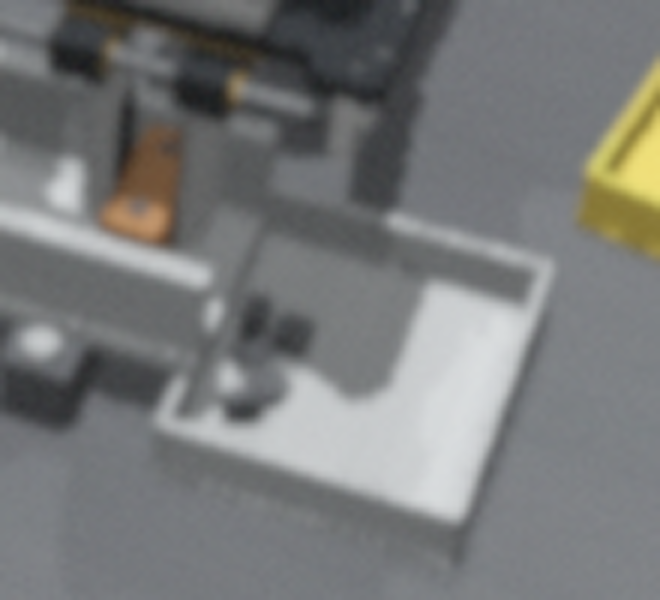

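```bash
python3 -m pendant '[{"translation":[0,0,-0.5],"twist":[0,0,0]},{"translation":[0,0,-2],"twist":[0,0,0]},{"translation":[0,0,-4],"twist":[0,0,0]},{"translation":[0,0,-6.5],"twist":[0,0,0]},{"translation":[0,0,-9],"twist":[0,0,0]},{"translation":[0,0,-10.5],"twist":[0,0,0]},{"translation":[0,0,-11],"twist":[0,0,0]},{"translation":[0,0,-11],"twist":[0,0,0]},{"translation":[0,0,-11],"twist":[0,0,0]}]'
python3 - <<'E'
from h import *
from scipy.spatial.transform import Rotation as Ro
cv2.imwrite("pics/wrist10.png",read_camera("wrist")[:,:,::-1])
s=state();T=Ro.from_euler('xyz',s['tcp_rot'],degrees=True).as_matrix()
print(s['tool_pos'],s['tcp_rot'],s['finger_gap'],s['force'],T.T@(np.r_[.574,-.349,s['tool_pos'][2]]-s['tool_pos'])*100,np.radians(s['tcp_rot'][2]-77))
E
```

```text
t: 22.35
tool_pos: [0.5111, 0.2054, 0.1693]
tcp_rot: [180.0, 0.1, 7.7]
force: [-0.3, -0.5, -2.0]
finger_gap: 0.0237
[0.5112 0.2053 0.1693] [179.9863   0.1086   7.725 ] 0.023800841955596546 [ 0.5399 -0.2971 -1.8082] [-1.2253 55.7732  0.0157] -1.20907722555273
```

View pics/wrist10.png

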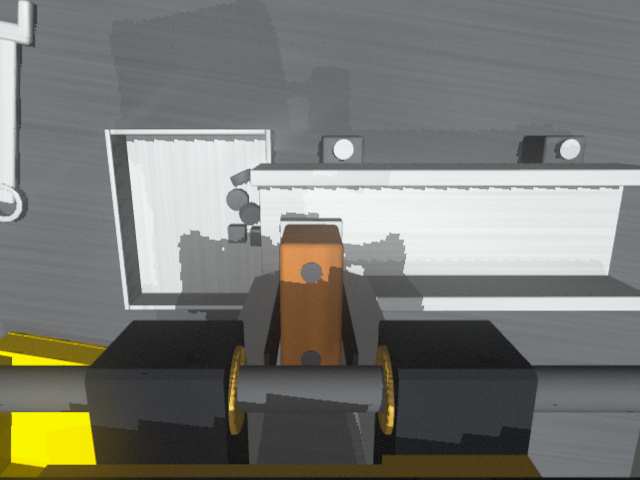

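The bed is empty, and all five slugs are in the steel tray near (237–255, 175–238). Now back to the mat.

```bash
python3 -m pendant '[{"translation":[0,1,0],"twist":[0,0,0]},{"translation":[0,3,0],"twist":[0,0,-0.05]},{"translation":[-0.1,6,0],"twist":[0,0,-0.12]},{"translation":[-0.2,9.5,0],"twist":[0,0,-0.2]},{"translation":[-0.3,13,0],"twist":[0,0,-0.28]},{"translation":[-0.4,17,0],"twist":[0,0,-0.36]},{"translation":[-0.5,21,0],"twist":[0,0,-0.44]},{"translation":[-0.6,25,0],"twist":[0,0,-0.52]},{"translation":[-0.7,29,0],"twist":[0,0,-0.6]},{"translation":[-0.8,33,0],"twist":[0,0,-0.68]},{"translation":[-0.9,37,0],"twist":[0,0,-0.76]},{"translation":[-1,41,0],"twist":[0,0,-0.84]},{"translation":[-1.1,45,0],"twist":[0,0,-0.92]},{"translation":[-1.1,48.5,0],"twist":[0,0,-1]},{"translation":[-1.2,51.5,0],"twist":[0,0,-1.08]},{"translation":[-1.2,54,0],"twist":[0,0,-1.16]},{"translation":[-1.2,55.3,0],"twist":[0,0,-1.209]},{"translation":[-1.2,55.8,0],"twist":[0,0,-1.209]},{"translation":[-1.2,55.8,0],"twist":[0,0,-1.209]},{"translation":[-1.2,55.8,0],"twist":[0,0,-1.209]}]'
python3 - <<'E'
from h import *
s=state();print(s['tool_pos'],s['tcp_rot'],s['finger_gap'],s['force'])
cv2.imwrite("pics/wrist11.png",read_camera("wrist")[:,:,::-1])
E
```

```text
t: 24.4
tool_pos: [0.5746, -0.3487, 0.1702]
tcp_rot: [-180.0, -0.0, 76.9]
force: [1.3, 0.8, -1.9]
finger_gap: 0.0237
[ 0.5746 -0.3487  0.1702] [-179.9749   -0.0163   76.9445] 0.023717486918509327 [ 1.2962  0.8277 -1.9341]
```

View pics/wrist11.png

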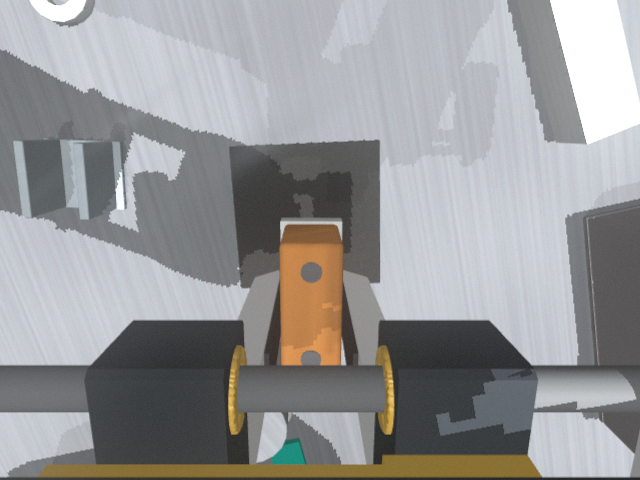

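```bash
python3 -m pendant '[{"translation":[0,0,0.5],"twist":[0,0,0]},{"translation":[0,0,2],"twist":[0,0,0]},{"translation":[0,0,4],"twist":[0,0,0]},{"translation":[0,0,6.5],"twist":[0,0,0]},{"translation":[0,0,9],"twist":[0,0,0]},{"translation":[0,0,11.5],"twist":[0,0,0]},{"translation":[0,0,13.3],"twist":[0,0,0]},{"translation":[0,0,14.2],"twist":[0,0,0]},{"translation":[0,0,14.6],"twist":[0,0,0]},{"translation":[0,0,14.7],"twist":[0,0,0]},{"translation":[0,0,14.7],"twist":[0,0,0]}]'
python3 -m pendant '[{"translation":[0,0,0.1],"twist":[0,0,0]},{"translation":[0,0,0.2],"twist":[0,0,0]},{"translation":[0,0,0.2],"twist":[0,0,0]},{"translation":[0,0,0.2],"twist":[0,0,0]}]'
```

```text
t: 25.55
tool_pos: [0.5751, -0.3494, 0.0242]
tcp_rot: [179.9, 0.0, 77.0]
force: [-0.4, 0.1, -3.1]
finger_gap: 0.0244
t: 25.95
tool_pos: [0.5748, -0.3492, 0.0216]
tcp_rot: [180.0, 0.0, 77.0]
force: [-0.0, 0.5, -1.8]
finger_gap: 0.0235
```

```bash
python3 -m pendant '[{"translation":[0,0,0.1],"twist":[0,0,0]},{"translation":[0,0,0.2],"twist":[0,0,0]},{"translation":[0,0,0.25],"twist":[0,0,0]},{"translation":[0,0,0.25],"twist":[0,0,0]},{"translation":[0,0,0.25],"twist":[0,0,0]}]'
python3 -m pendant '[{"translation":[0,0,0.05],"twist":[0,0,0]},{"translation":[0,0,0.05],"twist":[0,0,0]},{"translation":[0,0,0.05],"twist":[0,0,0]}]'
```

```text
t: 26.45
tool_pos: [0.5748, -0.3492, 0.0189]
tcp_rot: [-180.0, -0.0, 77.0]
force: [-0.0, -0.6, -2.3]
finger_gap: 0.0237
t: 26.75
tool_pos: [0.5748, -0.3492, 0.019]
tcp_rot: [180.0, 0.0, 77.0]
force: [-5.3, 2.2, 5.8]
finger_gap: 0.0239
```

Contact. Release and rise well clear.

```bash
python3 -m pendant '[{"translation":[0,0,0],"twist":[0,0,0]},{"translation":[0,0,0],"twist":[0,0,0]},{"translation":[0,0,0],"twist":[0,0,0]},{"translation":[0,0,0],"twist":[0,0,0]},{"translation":[0,0,0],"twist":[0,0,0]},{"translation":[0,0,0],"twist":[0,0,0]},{"translation":[0,0,-1],"twist":[0,0,0]},{"translation":[0,0,-3],"twist":[0,0,0]},{"translation":[0,0,-5],"twist":[0,0,0]},{"translation":[0,0,-7.5],"twist":[0,0,0]},{"translation":[0,0,-10],"twist":[0,0,0]},{"translation":[-2,0,-12],"twist":[0,0,0]},{"translation":[-5,0,-14],"twist":[0,0,0]},{"translation":[-8,0,-15],"twist":[0,0,0]},{"translation":[-9,0,-15],"twist":[0,0,0]},{"translation":[-9,0,-15],"twist":[0,0,0]}]' 0
python3 - <<'E'
from h import *
for n in ["wrist","side","scene"]: cv2.imwrite(f"pics/{n}12.png",read_camera(n)[:,:,::-1])
im=cv2.imread("pics/scene12.png");cv2.imwrite("pics/sc12c.png",cv2.resize(im[150:330,120:440],None,fx=2.5,fy=2.5,interpolation=cv2.INTER_CUBIC))
print(state()['tool_pos'],state()['force'])
E
```

```text
t: 28.35
tool_pos: [0.5539, -0.4377, 0.1682]
tcp_rot: [-180.0, -0.0, 76.9]
force: [-0.4, 0.4, 0.1]
finger_gap: 0.094
[ 0.5548 -0.4355  0.1678] [-0.2543  0.2156 -0.5851]
```

View pics/wrist12.png

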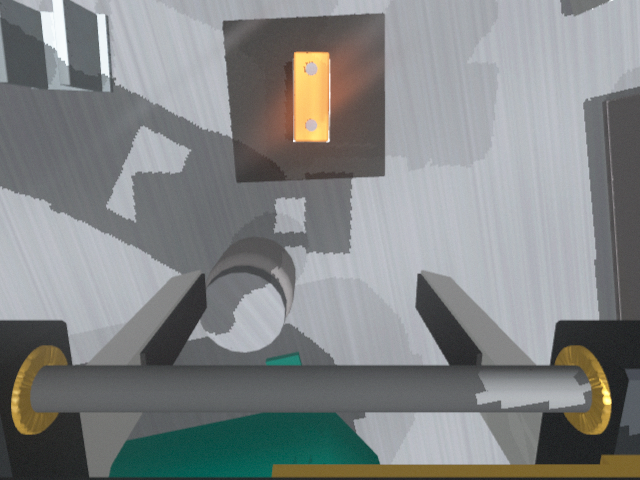

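View pics/side12.png

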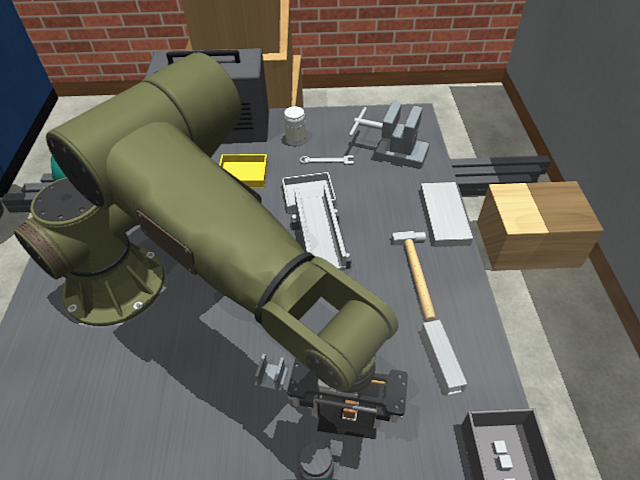

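View pics/sc12c.png

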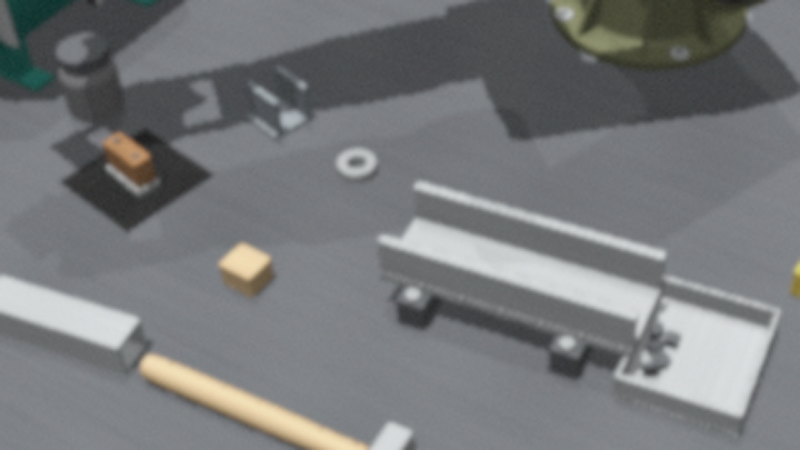

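The scraper stands upright mid-mat (wrist (311,97), mat 225–385 × 15–182). The slugs are in the tray, the bed is bare and the bystanders haven't moved.

```bash
python3 -c "
from plant import bot
print(bot.finish_job())"
```

```text
the job is handed in; nothing more can be done
None
```

The job is done and handed in; the clock read about 28.5 s of the 72 s allowed.

**What I did:**
1. I lifted the scraper out of the rack by its ends, stood it on the mat and let go.
2. I took it again by its broad faces and lowered it onto the bare bed behind the slugs, pressing lightly at about 6 N.
3. I ran it along the bed until the sole was a few mm past the mouth, then slid it back 3 cm and lifted it.
4. I stood it upright near the centre of the mat, let go and moved the gripper clear.

**Last checks:**
- **Slugs:** the wrist picture taken after the push shows all five in the steel tray and an empty bed. In the last scene picture the bed is bare and slugs lie in the tray, but it is too coarse to count all five.
- **Scraper:** it stands upright with wide margins to the mat's edges.
- **Bystanders:** I saw no movement in the ones in view. I compared them only by eye.
- **Contact:** the gripper is open and clear of everything, and the wrist force reads about zero.

The separate position estimates for the channel differed by up to about 4 mm. I used the close wrist view to centre the scraper between the fences, and it ran through without jamming. No check failed.

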